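# Find the jar with the loose lid, close it and set it apart

## Robot

A 6-joint arm with a two-finger parallel gripper is mounted at the origin on a cart in front of the work surface, level with it; the furniture and walls round the work are solid. World frame = base frame: x ahead of the robot, y to its left, z up, the work surface at z = 0. Lengths are in m, angles in rad, forces in N, time in s.
With the tool pointing down it reaches from about 0.375 to 0.975 m from the base axis. Payload 3.8 kg.
Tool frame: the origin (TCP) lies midway between the tips of the shut fingers; the grasp point (between the pads) lies 19 mm behind it (bot.grip_point_offset is the z of the grasp point in the tool frame, in m); z points along the fingers, y is the line along which they close (so a half turn about z gives the same grasp; the last joint's range is limited). The gripper opens to 85 mm and grips with 20 to 120 N. Pads are 22 mm wide; open, the fingers measure 114 mm over their backs; the gripper's body (76 mm by 85 mm) begins 54 mm behind the grasp point. The pads swing forward as they close: fully open they stand 13 mm farther back than shut.
Start: joints at [1.312, 0.264, 1.604, -0, 1.274, -0.037], TCP at [0.148, 0.658, 0.231] pointing down, gripper open.
Joint ranges: [-2.63, 2.63], [-0.94, 2.18], [0.31, 2.57], [-1.31, 4.45], [0, 2.66], [-2.55, 2.55]. Speed limits (rad/s): [2.57, 2.57, 3.14, 3.14, 3.14, 3.14].

## Interface

Orientations are given as a rotation vector (axis times angle).
In Python, from workcell import sensors, optics, order, bot gives the robot as it stands.
- The arm moves only by the tool play_rows, never from a script. Its argument "commands" is a list of rows, each a list of 6 numbers: the shift along the tool's x, y, z in cm, then the turn, a rotation vector about the tool's x, y, z in rad. In form: [[dx, dy, dz, wx, wy, wz], ...]. A call has 1 to 5 rows; each row shifts and turns the commanded pose from where the row before left it, along the tool's axes as they then stand; what a row does not reach is not made up. A row lasts 1/12 s, in which the tool goes at most 41.7 mm and 7.16 degrees, less where a joint would pass 70% of its speed; a pose out of reach is approached as far as the arm can. A call with a gripper value outside its range is refused whole. "grip" is the closure, from 0 (fully open) to 1 (shut), set as the call begins (left out, the last holds). The fingers move at their own pace and stop on an object; "force" is the grip in N (left out, the last holds). Time passes only in rows, so rows that do not move let the fingers close. It gives the time, the measured TCP pose, the force, the opening and the grip force at its end, in the units of the state.
- sensors.read_state(): the state, without advancing time (a new reading comes with each control period).
- optics.read_camera(name): name is "scene" or "top" or "wrist"; returns the picture (400x640x3 uint8, red, green, blue); there is no depth.
- optics.camera_info(name): a dict with "mtx" (3x3 intrinsics, pixels), "k1" (the pictures are not rectified: a ray, as slopes to the right and down, at radius r is drawn at 1 + k1 r^2 times it, then the intrinsics apply), "R" (3x3) and "t" (3): a world point X has camera coordinates R X + t. Camera axes: x right, y down, z forward; pixel columns grow to the right and rows downward; lengths in m; the calibration is good to about 2 mm. A picture is of the moment at which its call begins: read the wrist's pose just before it. camera_info takes no time and is no camera call; for the wrist camera it gives the pose at the moment of the call.
- order.finish_job(): hands the job in; it is judged then, once.
The state is a dict: "time": time; "q": joint angles; "joint_vel": joint speeds; "joint_torque": joint torques, N m; "tool_pos": TCP position; "tcp_rot": TCP orientation; "wrist_force": force on the tool from outside, world axes, zero at the start; "torque": the same for the moment, N m; "width": opening from 0.0 (shut) to 1.0 (fully open); "grip_force": force on a finger pad.
Only numpy, scipy, OpenCV 4.12 (cv2) and the standard library are available. Lean on these libraries where they do the work, as an engineer would, in place of code of your own. Each camera call takes 0.05 s, during which the arm holds its last target. There are 200 camera calls.

## Task

One of the three amber jars in the wooden block came from the maker with a loose lid, and you cannot see which. With the jars standing in the block, try the lids with a gentle clockwise twist and feel how hard each resists: a loose lid goes round almost freely, but a properly closed one must never be forced round, as that spoils its seal. Screw the loose lid home until it just comes firm, without forcing it either, then stand that jar upright in the empty tray, set down and not dropped, and leave the two good jars in the block and everything else where it is.

Things in the scene. Friction and masses are not known exactly. Their poses are not given: they have to be found in the camera images.
- block: fixed wooden display block 100 x 350 x 28 mm; origin under its centre, y along its length, z up. Square pockets at y = -0.11, 0, +0.11 m, 53 x 53 mm, 20 mm deep (floor 8 mm above the table), hold one jar each with 1.5 mm play a side: a jar gives some 0.06 rad before its pocket stops it turning. Which jar is where varies
- tray_floor (a point): centre of the inner floor of the fixed empty wooden tray, 5 mm above the table; the tray is 124 x 124 mm outside, walls 6 mm thick and 18 mm high, axes along its sides
- lid_a_mid (a point): centre of the round black ribbed screw lid (54 mm across, 28 mm tall, z up) of one of three amber jars that look the same; half-way up the lid on its axis, 75 mm above the jar's underside. Under the lid a neck and shoulder (41-47 mm across, 8 mm tall), then the square body
- jar_a: the jar with lid_a: square amber glass body 50 x 50 x 52 mm with a paper label on two sides, 88 mm tall with its lid, about 0.25 kg; origin at the centre of its underside, axes along its sides, z up
- lid_a (a joint): reading of lid_a on its jar (rad); falls as it is turned clockwise from above (tightening). All three start somewhere between 0.4 and 0.85. One is loose: it turns at about 0.06 N m and is home, stopping firmly, at 0. The closed ones already sit firm where they start and do not turn below about 0.6 N m, so the reading does not tell which is loose
- seat_a (a joint): how far lid_a has been forced round on its sealing liner (rad, anticlockwise from above positive), 0 at the start. The liner grips the glass and slips only above about 0.6 N m, on a closed lid or on one that has come home; it must not be made to slip (a slip of 0.1 rad spoils the seal)
- lid_b_mid (a point): centre of the round black ribbed screw lid (54 mm across, 28 mm tall, z up) of one of three amber jars that look the same; half-way up the lid on its axis, 75 mm above the jar's underside. Under the lid a neck and shoulder (41-47 mm across, 8 mm tall), then the square body
- jar_b: the jar with lid_b: square amber glass body 50 x 50 x 52 mm with a paper label on two sides, 88 mm tall with its lid, about 0.25 kg; origin at the centre of its underside, axes along its sides, z up
- lid_b (a joint): reading of lid_b on its jar (rad); falls as it is turned clockwise from above (tightening). All three start somewhere between 0.4 and 0.85. One is loose: it turns at about 0.06 N m and is home, stopping firmly, at 0. The closed ones already sit firm where they start and do not turn below about 0.6 N m, so the reading does not tell which is loose
- seat_b (a joint): how far lid_b has been forced round on its sealing liner (rad, anticlockwise from above positive), 0 at the start. The liner grips the glass and slips only above about 0.6 N m, on a closed lid or on one that has come home; it must not be made to slip (a slip of 0.1 rad spoils the seal)
- lid_c_mid (a point): centre of the round black ribbed screw lid (54 mm across, 28 mm tall, z up) of one of three amber jars that look the same; half-way up the lid on its axis, 75 mm above the jar's underside. Under the lid a neck and shoulder (41-47 mm across, 8 mm tall), then the square body
- jar_c: the jar with lid_c: square amber glass body 50 x 50 x 52 mm with a paper label on two sides, 88 mm tall with its lid, about 0.25 kg; origin at the centre of its underside, axes along its sides, z up
- lid_c (a joint): reading of lid_c on its jar (rad); falls as it is turned clockwise from above (tightening). All three start somewhere between 0.4 and 0.85. One is loose: it turns at about 0.06 N m and is home, stopping firmly, at 0. The closed ones already sit firm where they start and do not turn below about 0.6 N m, so the reading does not tell which is loose
- seat_c (a joint): how far lid_c has been forced round on its sealing liner (rad, anticlockwise from above positive), 0 at the start. The liner grips the glass and slips only above about 0.6 N m, on a closed lid or on one that has come home; it must not be made to slip (a slip of 0.1 rad spoils the seal)
- price_card: bystander: small card in a wooden foot, 20 x 75 x 61 mm, behind the block; origin under its centre
- soap_0: bystander: wrapped bar of soap, 53 x 78 x 25 mm, to the right of the block; origin under its centre
- soap_1: bystander: wrapped bar of soap, 53 x 78 x 25 mm, to the right of the block; origin under its centre
- pump_bottle: bystander: small upright pump bottle, 167 mm tall, behind the tray; origin under its centre
Mind the look-alikes: they are no part of the job. Leave any green or turquoise look-alike of the jar_b alone.

How it is judged:
By the outcome, as a careful person would: the job done as asked, in the order asked, and still so for the second after the job is handed in, with the robot touching nothing.
It also fails if it takes over 72 s, if anything falls off the work surface, if the arm or the gripper's body presses on something with over 40 N, if the wrist force passes 120 N, or if a joint passes its speed limit or range.

## Working session

There is one attempt and no reset: what is moved stays moved. The work goes in short steps, Python scripts to look and compute and a tool call to move; the robot and the scene stay as the last step left them, time stands still between calls to the robot, and variables do not carry over. Pictures are saved under pics/ and viewed, at most 10 in all, crops included, and the job is handed in when it is done.

Besides the shell and the picture viewer there is one more tool, called after ">>>" by a JSON object that holds its "api" and its "payload". play_rows: Moves the arm, as the interface text tells. Its arguments: {"type":"object","properties":{"commands":{"type":"array","items":{"type":"array","items":{"type":"number"}}},"grip":{"type":"number"},"force":{"type":"number"}},"required":["commands"]}

```bash
mkdir -p pics; ls; python3 - <<'E'
from workcell import sensors, optics, order, bot
import cv2,numpy as np
s=sensors.read_state();print(s)
print(bot.grip_point_offset)
for n in("scene","top"):
    im=optics.read_camera(n);cv2.imwrite(f"pics/{n}0.png",im[:,:,::-1]);i=optics.camera_info(n);print(n,i)
E
```

```text
pics
{'time': 0.0, 'q': array([ 1.31210855e+00,  2.64733758e-01,  1.60537800e+00, -3.62801939e-06,
        1.27369045e+00, -3.69095339e-02]), 'joint_vel': array([-5.39191312e-05,  3.91398624e-06, -6.27173460e-04,  1.55128958e-03,
        3.50955661e-04,  4.28610594e-04]), 'joint_torque': array([-5.27933844e-04, -5.15095711e+01, -3.67323017e+01, -5.08600948e-07,
        1.25078540e-02,  2.70918537e-05]), 'tool_pos': array([0.14829872, 0.65776021, 0.22997293]), 'tcp_rot': array([-0.34761744, -3.12197565,  0.00343337]), 'wrist_force': array([ 0.33162373,  0.71818592, -0.28401439]), 'torque': array([-0.00279694,  0.04968416, -0.02415285]), 'grip_force': 0.0, 'width': 0.9986569053979971}
-0.0187
scene {'mtx': array([[369.52439313,   0.        , 322.63403703],
       [  0.        , 369.52439313, 196.8164451 ],
       [  0.        ,   0.        ,   1.        ]]), 'k1': -0.08893724622747522, 'R': array([[ 0.48638931, -0.87367875,  0.01052999],
       [-0.56857639, -0.32563936, -0.75543359],
       [ 0.66343525,  0.36144772, -0.65514061]]), 't': array([-0.30883618,  0.3594864 ,  0.82304265])}
top {'mtx': array([[484.80927661,   0.        , 315.46255133],
       [  0.        , 484.80927661, 203.05982526],
       [  0.        ,   0.        ,   1.        ]]), 'k1': -0.0775330493904723, 'R': array([[ 0.00255416, -0.99992923,  0.01161961],
       [-0.99657797, -0.00350525, -0.08258364],
       [ 0.08261853, -0.01136891, -0.9965164 ]]), 't': array([-0.0684546 ,  0.51454234,  1.29092971])}
```

View pics/top0.png

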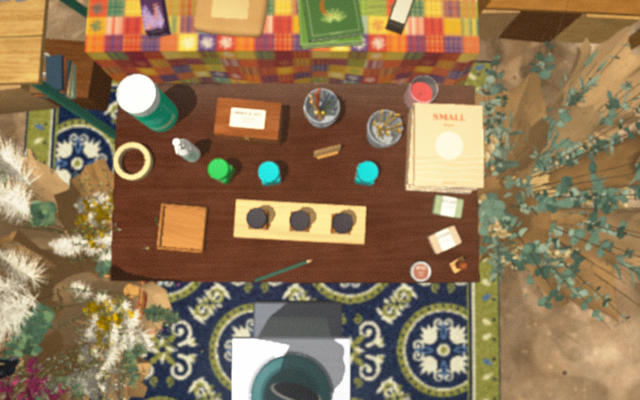

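View pics/scene0.png

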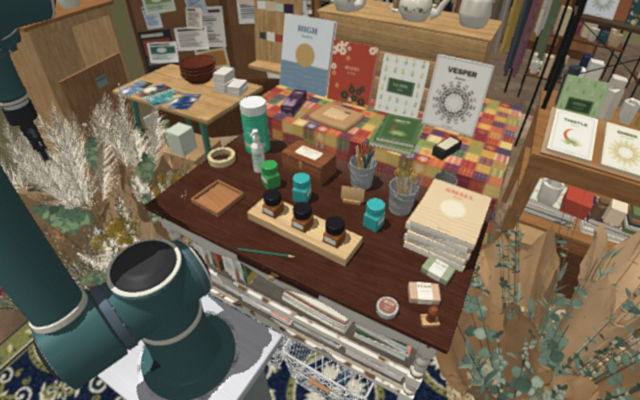

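Top view: three amber jars with black lids stand in the pale block at (258,218), (301,220) and (343,222), and the empty tray is at (182,228). The look-alikes are green (220,169) and turquoise (269,172) and (367,172). They stand outside the block, so they aren't the ones meant. I'll measure now and make the confirming crop.

```bash
cat > h.py <<'E'
import numpy as np,cv2
from workcell import sensors, optics, order, bot
from scipy.spatial.transform import Rotation as Ro
def ray(i,uv):
    m=i['mtx'];d=np.array([(uv[0]-m[0,2])/m[0,0],(uv[1]-m[1,2])/m[1,1]]);p=d.copy()
    for _ in range(20):p=d/(1+i['k1']*(p@p))
    return -i['R'].T@i['t'], i['R'].T@np.array([p[0],p[1],1])
def onz(i,uv,z):
    c,d=ray(i,uv);return c+d*(z-c[2])/d[2]
def proj(i,X):
    c=i['R']@X+i['t'];p=c[:2]/c[2];p=p*(1+i['k1']*(p@p));return i['mtx'][[0,1],[0,1]]*p+i['mtx'][:2,2]
def blobs(mask,amin):
    cs,_=cv2.findContours(mask.astype(np.uint8),cv2.RETR_EXTERNAL,cv2.CHAIN_APPROX_NONE)
    return [c for c in cs if cv2.contourArea(c)>amin]
E
python3 - <<'E'
from h import *
i=optics.camera_info("top");im=cv2.imread("pics/top0.png");hsv=cv2.cvtColor(im,cv2.COLOR_BGR2HSV)
print("cam",-i['R'].T@i['t'])
roi=np.zeros((400,640),bool);roi[195:260,140:380]=1
pale=(hsv[...,2]>150)&roi
for c in blobs(pale,300):
    r=cv2.minAreaRect(c);b=cv2.boxPoints(r)
    for z in(.028,):
        P=np.array([onz(i,p,z)[:2] for p in b]);print("pale",r,P.mean(0).round(4),np.linalg.norm(P-np.roll(P,1,0),axis=1).round(3),P.round(3).tolist())
br=(hsv[...,2]>95)&roi;br[:,225:]=0
for c in blobs(br,300):
    r=cv2.minAreaRect(c);b=cv2.boxPoints(r);P=np.array([onz(i,p,.018)[:2] for p in b]);print("tray",P.mean(0).round(4),np.linalg.norm(P-np.roll(P,1,0),axis=1).round(3),P.round(3).tolist())
dk=(hsv[...,2]<75)&roi;dk[:,:245]=0;dk[:,360:]=0;dk[:205]=0;dk[236:]=0
for c in blobs(dk,80):
    (u,v),r=cv2.minEnclosingCircle(c);print("lid",u,v,r,cv2.contourArea(c),onz(i,(u,v),.09).round(4))
cv2.imwrite("pics/crop.png",cv2.resize(im[150:260,140:400],None,fx=3,fy=3,interpolation=cv2.INTER_CUBIC))
E
```

```text
cam [ 0.40630169 -0.05196968  1.32972082]
pale ((180.93032836914062, 227.7664031982422), (46.1732292175293, 46.26375961303711), 5.194429397583008) [0.4464 0.2953] [0.125 0.125 0.126 0.124] [[0.39, 0.362], [0.514, 0.354], [0.503, 0.228], [0.379, 0.237]]
pale ((299.452392578125, 221.44674682617188), (132.07264709472656, 39.297584533691406), 3.2154839038848877) [ 0.4646 -0.0239] [0.354 0.106 0.356 0.106] [[0.421, 0.156], [0.527, 0.151], [0.508, -0.205], [0.402, -0.198]]
tray [0.449  0.2955] [0.174 0.231 0.173 0.229] [[0.535, 0.413], [0.536, 0.182], [0.363, 0.179], [0.361, 0.408]]
```

View pics/crop.png

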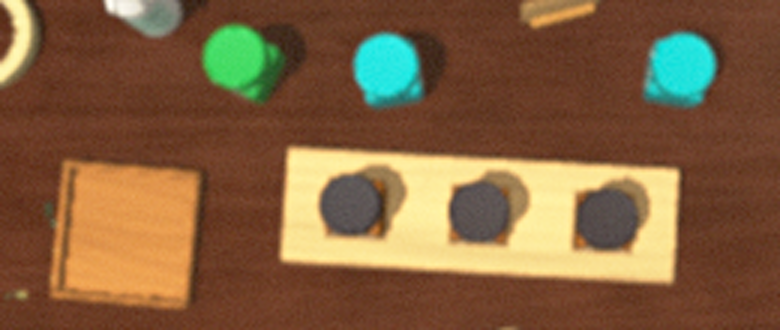

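The crop shows three black round lids on amber bodies in the block, at crop pixels (352,204), (480,211) and (607,218). These are the ones meant, since the green and turquoise jars are outside the block. I'm moving above the +y jar.

>>> {"api": "play_rows", "payload": {"commands": [[-2.44, -2.7, 0, 0, 0, 0], [-2.44, -2.7, 0, 0, 0, 0], [-2.44, -2.7, 0, 0, 0, 0], [-2.44, -2.7, 0, 0, 0, 0], [-2.44, -2.7, 0, 0, 0, 0]], "grip": 0, "force": 20}}

```text
time: 0.52
tool_pos: [0.238, 0.4981, 0.2305]
tcp_rot: [-0.347, -3.122, 0.002]
wrist_force: [-0.1, 0.8, 0.7]
width: 0.996
grip_force: 0.0
```

>>> {"api": "play_rows", "payload": {"commands": [[-2.44, -2.7, 0, 0, 0, 0], [-2.44, -2.7, 0, 0, 0, 0], [-2.44, -2.7, 0, 0, 0, 0], [-2.44, -2.7, 0, 0, 0, 0], [-2.44, -2.7, 0, 0, 0, 0]]}}

```text
time: 0.93
tool_pos: [0.3273, 0.3396, 0.2309]
tcp_rot: [-0.347, -3.122, 0.001]
wrist_force: [0.2, 0.5, 0.9]
width: 0.999
grip_force: 0.0
```

>>> {"api": "play_rows", "payload": {"commands": [[-2.44, -2.7, 0, 0, 0, 0], [-2.44, -2.7, 0, 0, 0, 0], [-2.44, -2.7, 0, 0, 0, 0], [-2.44, -2.7, 0, 0, 0, 0], [-2.44, -2.7, 0, 0, 0, 0]]}}

```text
time: 1.35
tool_pos: [0.4166, 0.1811, 0.2311]
tcp_rot: [-0.347, -3.122, 0.0]
wrist_force: [0.3, -0.2, -0.4]
width: 1.0
grip_force: 0.0
```

>>> {"api": "play_rows", "payload": {"commands": [[-2.44, -2.7, 0, 0, 0, 0], [-2.44, -2.7, 0, 0, 0, 0], [-2.44, -2.7, 0, 0, 0, 0], [0, 0, 0, 0, 0, 0], [0, 0, 0, 0, 0, 0]]}}

```text
time: 1.77
tool_pos: [0.4703, 0.0861, 0.2308]
tcp_rot: [-0.354, -3.121, 0.0]
wrist_force: [-0.4, -0.2, 0.0]
width: 0.999
grip_force: 0.0
```

```bash
python3 - <<'E'
from h import *
s=sensors.read_state();i=optics.camera_info("wrist");im=optics.read_camera("wrist")[:,:,::-1].copy();cv2.imwrite("pics/w1.png",im)
np.savez("w1.npz",**i)
print(s['time'],s['q'],s['tool_pos'],s['tcp_rot'],s['wrist_force'],s['torque']);print("cam",-i['R'].T@i['t'],i['R'],i['mtx'])
for p in [(.4705,.086),(.4646,-.0239),(.4587,-.1338)]:print(proj(i,np.array([*p,.097])))
E
```

```text
1.7667 [ 1.28819558e-01 -1.14173346e-01  2.00967412e+00  1.48023139e-04
  1.24713994e+00 -1.21604161e+00] [0.47031113 0.08607988 0.23080583] [-3.54098820e-01 -3.12051515e+00  1.80131693e-04] [-0.35217655 -0.15490071  0.04899827] [0.03261671 0.00445106 0.04301865]
cam [0.39293845 0.10321558 0.37288696] [[ 2.24662049e-01  9.74436390e-01 -8.28367243e-04]
 [ 9.27288835e-01 -2.13530519e-01  3.07473794e-01]
 [ 2.99436772e-01 -6.98458282e-02 -9.51556189e-01]] [[292.68556947   0.         317.70716068]
 [  0.         292.68556947 197.05223661]
 [  0.           0.           1.        ]]
[318.60288438 187.63795583]
[210.57916925 205.78482759]
[108.81435515 222.93919119]
```

View pics/w1.png

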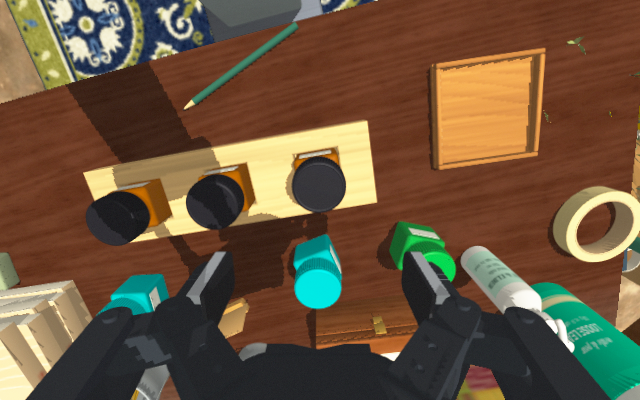

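The wrist view shows the three lids at about (319,184), (215,201) and (118,217), close to what I predicted, with the tray at (488,108). I'll refine the lid centres from the mask centroids.

```bash
python3 - <<'E'
from h import *
i=dict(np.load("w1.npz"));im=cv2.imread("pics/w1.png");g=im.max(2)
m=(g<75);m[:140]=0;m[250:]=0;m[:,:80]=0;m[:,360:]=0
m=cv2.morphologyEx(m.astype(np.uint8),cv2.MORPH_OPEN,np.ones((7,7)))
a=np.linspace(0,2*np.pi,60)
bl=blobs(m,800)
for c in bl: print(cv2.boundingRect(c),cv2.contourArea(c))
for p in [(.4705,.086),(.4646,-.0239),(.4587,-.1338)]:
    p=np.array(p)
    pts=np.array([proj(i,np.array([p[0]+.027*np.cos(t),p[1]+.027*np.sin(t),z])) for t in a for z in(.069,.097)],np.float32)
    h=cv2.convexHull(pts);M=cv2.moments(h);c0=np.array([M['m10'],M['m01']])/M['m00']
    best=min(bl,key=lambda c:np.linalg.norm(c.reshape(-1,2).mean(0)-c0));M=cv2.moments(cv2.convexHull(best));c1=np.array([M['m10'],M['m01']])/M['m00']
    print(c0,c1,cv2.contourArea(h),M['m00'],p+(onz(i,c1,.085)-onz(i,c0,.085))[:2])
b=(im[...,2]>180)&(im[...,1]>150)&(im[...,0]<190);b[:110]=0;b[260:]=0;b[:,:80]=0;b[:,385:]=0
c=max(blobs(b,500),key=cv2.contourArea)
P=np.array([onz(i,p,.028)[:2] for p in c.reshape(-1,2)],np.float32);r=cv2.minAreaRect(P);print("block",r)
w=(im[...,2].astype(int)-im[...,0]>60)&(im[...,2]>130);w[:40]=0;w[180:]=0;w[:,:420]=0;w[:,555:]=0
c=max(blobs(w,500),key=cv2.contourArea)
P=np.array([onz(i,p,.018)[:2] for p in c.reshape(-1,2)],np.float32);print("tray",cv2.minAreaRect(P))
E
```

```text
(86, 192, 63, 54) 2531.0
(187, 157, 158, 93) 6832.5
(110, 140, 98, 22) 1368.5
[318.58863639 184.70414845] [268.17282607 203.71962998] 2503.375039694365 11026.5 [0.47872495 0.03020071]
[214.0527659  201.69153259] [268.17282607 203.71962998] 2623.1640936463373 11026.5 [0.47942651 0.03059264]
[116.09278284 217.98919383] [117.15722536 217.88423853] 2796.1455782885896 2568.5 [ 0.45884722 -0.13260745]
block ((0.4688182473182678, 0.05832184851169586), (0.1852005124092102, 0.10117924958467484), 86.86077880859375)
tray ((0.4466766119003296, 0.29721978306770325), (0.12432298064231873, 0.12348061054944992), 85.4944076538086)
```

>>> {"api": "play_rows", "payload": {"commands": [[0, 0, 4.1, 0, 0, 0], [0, 0, 4.1, 0, 0, 0], [0, 0, 4.1, 0, 0, 0], [0, 0, 4.1, 0, 0, 0], [0, 0, 0, 0, 0, 0]]}}

```text
time: 2.23
tool_pos: [0.4614, 0.0881, 0.0592]
tcp_rot: [-0.343, -3.107, 0.006]
wrist_force: [-2.3, -0.2, -1.0]
width: 1.0
grip_force: 0.0
```

>>> {"api": "play_rows", "payload": {"commands": [[0, 0, 0, 0, 0, 0], [0, 0, 0, 0, 0, 0], [0, 0, 0, 0, 0, 0], [0, 0, 0, 0, 0, 0], [0, 0, 0, 0, 0, 0]], "grip": 1, "force": 20}}

```text
time: 2.65
tool_pos: [0.4725, 0.0882, 0.0703]
tcp_rot: [0.347, 3.117, 0.002]
wrist_force: [0.1, -0.3, 5.5]
width: 0.623
grip_force: 23.9
```

>>> {"api": "play_rows", "payload": {"commands": [[0, 0, 0, 0, 0, 0], [0, 0, 0, 0, 0, 0], [0, 0, 0, 0, 0, 0], [0, 0, 0, 0, 0, 0]]}}

```text
time: 2.98
tool_pos: [0.4725, 0.088, 0.0702]
tcp_rot: [0.348, 3.117, 0.002]
wrist_force: [-1.8, -0.4, 7.6]
width: 0.626
grip_force: 23.9
```

```bash
cat > st.py <<'E'
from h import *
s=sensors.read_state();R=Ro.from_rotvec(s['tcp_rot']).as_matrix()
print('t',s['time'],'p',s['tool_pos'].round(4),'phi',np.arctan2(R[1,1],R[0,1]).round(4),'tilt',R[:,2].round(4),'F',s['wrist_force'].round(2),'T',s['torque'].round(3),'q6',s['q'][5].round(3),'w',round(s['width'],3),'g',round(s['grip_force'],1),'tq',s['joint_torque'][5].round(3))
E
python3 st.py
```

```text
t 2.9833 p [0.4725 0.088  0.0702] phi 1.3487 tilt [ 5.2e-03  8.0e-04 -1.0e+00] F [-1.8  -0.36  7.56] T [0.056 0.136 0.073] q6 -1.217 w 0.626 g 23.9 tq 0.051
```

>>> {"api": "play_rows", "payload": {"commands": [[0, 0, -0.25, 0, 0, 0], [0, 0, 0, 0, 0, 0.02], [0, 0, 0, 0, 0, 0.02], [0, 0, 0, 0, 0, 0]]}}

```text
time: 3.32
tool_pos: [0.4713, 0.0878, 0.0706]
tcp_rot: [0.412, 3.112, 0.001]
wrist_force: [2.4, -1.0, 2.6]
width: 0.624
grip_force: 23.7
```

```bash
python3 st.py
```

```text
t 3.3167 p [0.4713 0.0878 0.0706] phi 1.3077 tilt [ 2.8e-03  2.0e-04 -1.0e+00] F [ 2.42 -1.    2.58] T [ 0.059 -0.332  0.01 ] q6 -1.175 w 0.624 g 23.7 tq 0.245
```

>>> {"api": "play_rows", "payload": {"commands": [[0, 0, 0, 0, 0, 0.02], [0, 0, 0, 0, 0, 0.02], [0, 0, 0, 0, 0, 0]]}}

```text
time: 3.57
tool_pos: [0.4715, 0.0879, 0.0706]
tcp_rot: [0.473, 3.103, 0.001]
wrist_force: [4.2, 0.2, 3.7]
width: 0.622
grip_force: 23.6
```

```bash
python3 st.py
```

```text
t 3.5667 p [0.4715 0.0879 0.0706] phi 1.2684 tilt [ 3.e-03  2.e-04 -1.e+00] F [4.23 0.24 3.68] T [ 0.169 -0.738  0.449] q6 -1.136 w 0.622 g 23.6 tq 0.633
```

The +y lid is firm: 0.45 N m after 0.08 rad. I'm backing off, releasing, and going to the middle jar.

>>> {"api": "play_rows", "payload": {"commands": [[0, 0, 0, 0, 0, -0.04], [0, 0, 0, 0, 0, -0.04], [0, 0, 0, 0, 0, 0]]}}

```text
time: 3.82
tool_pos: [0.4711, 0.0882, 0.0705]
tcp_rot: [0.348, 3.12, 0.002]
wrist_force: [3.4, 1.0, 4.7]
width: 0.627
grip_force: 23.4
```

>>> {"api": "play_rows", "payload": {"commands": [[0, 0, 0, 0, 0, 0], [0, 0, 0, 0, 0, 0], [0, 0, 0, 0, 0, 0], [0, 0, 0, 0, 0, 0]], "grip": 0}}

```text
time: 4.15
tool_pos: [0.4686, 0.0875, 0.0689]
tcp_rot: [-0.348, -3.119, 0.001]
wrist_force: [-0.6, 0.9, -0.1]
width: 0.996
grip_force: 0.0
```

>>> {"api": "play_rows", "payload": {"commands": [[0, 0, -3, 0, 0, 0], [0, 0, -3, 0, 0, 0], [0, 0, -1, 0, 0, 0], [0, 0, 0, 0, 0, 0]]}}

```text
time: 4.48
tool_pos: [0.4723, 0.0881, 0.1428]
tcp_rot: [0.347, 3.117, 0.002]
wrist_force: [0.4, 0.1, -0.0]
width: 0.997
grip_force: 0.0
```

```bash
cat > go.py <<'E'
import sys
from h import *
s=sensors.read_state();R=Ro.from_rotvec(s['tcp_rot']).as_matrix()
t=np.array([float(a) for a in sys.argv[1:4]]);print('shift cm',(R.T@(t-s['tool_pos'])*100).round(2))
E
python3 st.py; python3 go.py .4646 -.0235 .139
```

```text
t 4.4833 p [0.4723 0.0881 0.1428] phi 1.3488 tilt [ 5.8e-03  7.0e-04 -1.0e+00] F [ 0.35  0.1  -0.03] T [ 0.063 -0.031 -0.004] q6 -1.216 w 0.997 g 0.0 tq 0.002
shift cm [ -1.7  -11.05   0.37]
```

>>> {"api": "play_rows", "payload": {"commands": [[-0.57, -3.68, 0, 0, 0, 0], [-0.57, -3.68, 0, 0, 0, 0], [-0.57, -3.68, 0, 0, 0, 0], [0, 0, 0, 0, 0, 0], [0, 0, 0, 0, 0, 0]]}}

```text
time: 4.9
tool_pos: [0.4609, -0.0252, 0.138]
tcp_rot: [-0.354, -3.118, -0.0]
wrist_force: [-0.3, 1.1, 0.4]
width: 1.0
grip_force: 0.0
```

>>> {"api": "play_rows", "payload": {"commands": [[0, 0, 2.5, 0, 0, 0], [0, 0, 2.5, 0, 0, 0], [0, 0, 2.1, 0, 0, 0], [0, 0, 0, 0, 0, 0], [0, 0, 0, 0, 0, 0]]}}

```text
time: 5.32
tool_pos: [0.4602, -0.0225, 0.0668]
tcp_rot: [-0.345, -3.117, -0.0]
wrist_force: [0.8, 0.2, 0.4]
width: 0.997
grip_force: 0.0
```

>>> {"api": "play_rows", "payload": {"commands": [[0, 0, 0, 0, 0, 0], [0, 0, 0, 0, 0, 0], [0, 0, 0, 0, 0, 0], [0, 0, 0, 0, 0, 0], [0, 0, 0, 0, 0, 0]], "grip": 1, "force": 20}}

```text
time: 5.73
tool_pos: [0.4639, -0.0235, 0.0704]
tcp_rot: [0.348, 3.119, 0.001]
wrist_force: [0.5, 2.1, 5.0]
width: 0.623
grip_force: 23.9
```

>>> {"api": "play_rows", "payload": {"commands": [[0, 0, 0, 0, 0, 0], [0, 0, 0, 0, 0, 0]]}}

```text
time: 5.9
tool_pos: [0.4639, -0.0235, 0.0704]
tcp_rot: [0.348, 3.119, 0.001]
wrist_force: [-0.1, 2.9, 6.6]
width: 0.625
grip_force: 24.0
```

```bash
python3 st.py
```

```text
t 5.9 p [ 0.4639 -0.0235  0.0704] phi 1.3487 tilt [ 3.2e-03  4.0e-04 -1.0e+00] F [-0.05  2.89  6.6 ] T [ 0.488  0.001 -0.013] q6 -1.454 w 0.625 g 24.0 tq 0.051
```

>>> {"api": "play_rows", "payload": {"commands": [[0, 0, 0, 0, 0, 0.02], [0, 0, 0, 0, 0, 0.02], [0, 0, 0, 0, 0, 0.01], [0, 0, 0, 0, 0, 0]]}}

```text
time: 6.23
tool_pos: [0.4639, -0.0234, 0.0704]
tcp_rot: [0.427, 3.109, 0.002]
wrist_force: [-0.4, 2.8, 7.2]
width: 0.623
grip_force: 24.1
```

```bash
python3 st.py
```

```text
t 6.2333 p [ 0.4639 -0.0234  0.0704] phi 1.2981 tilt [ 3.1e-03  6.0e-04 -1.0e+00] F [-0.42  2.82  7.2 ] T [ 0.457  0.017 -0.102] q6 -1.404 w 0.623 g 24.1 tq 0.093
```

>>> {"api": "play_rows", "payload": {"commands": [[0, 0, 0, 0, 0, 0.01], [0, 0, 0, 0, 0, 0.01], [0, 0, 0, 0, 0, 0]]}}

```text
time: 6.48
tool_pos: [0.4639, -0.0234, 0.0704]
tcp_rot: [0.458, 3.105, 0.002]
wrist_force: [0.3, 1.9, 6.3]
width: 0.623
grip_force: 24.1
```

```bash
python3 st.py
```

```text
t 6.4833 p [ 0.4639 -0.0234  0.0704] phi 1.2782 tilt [ 3.2e-03  5.0e-04 -1.0e+00] F [0.35 1.87 6.33] T [0.522 0.039 0.011] q6 -1.384 w 0.623 g 24.1 tq 0.094
```

>>> {"api": "play_rows", "payload": {"commands": [[0, 0, 0, 0, 0, 0.015], [0, 0, 0, 0, 0, 0.015], [0, 0, 0, 0, 0, 0]]}}

```text
time: 6.73
tool_pos: [0.464, -0.0234, 0.0704]
tcp_rot: [0.504, 3.098, 0.002]
wrist_force: [-0.2, 2.7, 7.0]
width: 0.625
grip_force: 24.1
```

```bash
python3 st.py
```

```text
t 6.7333 p [ 0.464  -0.0234  0.0704] phi 1.2479 tilt [ 3.2e-03  6.0e-04 -1.0e+00] F [-0.17  2.69  7.01] T [ 0.466  0.04  -0.042] q6 -1.353 w 0.625 g 24.1 tq 0.116
```

>>> {"api": "play_rows", "payload": {"commands": [[0, 0, 0, 0, 0, 0.015], [0, 0, 0, 0, 0, 0.015], [0, 0, 0, 0, 0, 0]]}}

```text
time: 6.98
tool_pos: [0.464, -0.0234, 0.0704]
tcp_rot: [0.551, 3.09, 0.002]
wrist_force: [-0.6, 3.1, 6.5]
width: 0.629
grip_force: 24.1
```

```bash
python3 st.py
```

```text
t 6.9833 p [ 0.464  -0.0234  0.0704] phi 1.2179 tilt [ 3.2e-03  6.0e-04 -1.0e+00] F [-0.65  3.1   6.46] T [ 0.54   0.083 -0.03 ] q6 -1.323 w 0.629 g 24.1 tq 0.118
```

>>> {"api": "play_rows", "payload": {"commands": [[0, 0, 0, 0, 0, 0.015], [0, 0, 0, 0, 0, 0.015], [0, 0, 0, 0, 0, 0]]}}

```text
time: 7.23
tool_pos: [0.464, -0.0234, 0.0704]
tcp_rot: [0.597, 3.081, 0.002]
wrist_force: [0.1, 2.9, 6.2]
width: 0.622
grip_force: 24.1
```

```bash
python3 st.py
```

```text
t 7.2333 p [ 0.464  -0.0234  0.0704] phi 1.1879 tilt [ 3.3e-03  7.0e-04 -1.0e+00] F [0.08 2.93 6.21] T [ 0.54   0.05  -0.054] q6 -1.293 w 0.622 g 24.1 tq 0.12
```

The middle lid turns almost freely: a constant 0.065 N m over 0.16 rad. This is the loose one. At least 0.24 rad remains, so I'll turn 0.2 and then go in small checked steps.

>>> {"api": "play_rows", "payload": {"commands": [[0, 0, 0, 0, 0, 0.04], [0, 0, 0, 0, 0, 0.04], [0, 0, 0, 0, 0, 0.04], [0, 0, 0, 0, 0, 0.04], [0, 0, 0, 0, 0, 0.04]]}}

```text
time: 7.65
tool_pos: [0.4644, -0.0236, 0.0704]
tcp_rot: [0.903, 3.005, 0.002]
wrist_force: [0.9, 2.1, 6.1]
width: 0.622
grip_force: 23.9
```

```bash
python3 st.py
```

```text
t 7.65 p [ 0.4644 -0.0236  0.0704] phi 0.9867 tilt [ 4.1e-03  2.0e-04 -1.0e+00] F [0.92 2.07 6.05] T [ 0.457 -0.188  0.084] q6 -1.092 w 0.622 g 23.9 tq -0.435
```

>>> {"api": "play_rows", "payload": {"commands": [[0, 0, 0, 0, 0, 0.015], [0, 0, 0, 0, 0, 0.015], [0, 0, 0, 0, 0, 0]]}}

```text
time: 7.9
tool_pos: [0.4644, -0.0236, 0.0704]
tcp_rot: [0.946, 2.992, 0.002]
wrist_force: [0.2, 2.4, 5.3]
width: 0.624
grip_force: 24.0
```

```bash
python3 st.py
```

```text
t 7.9 p [ 0.4644 -0.0236  0.0704] phi 0.958 tilt [ 4.2e-03  3.0e-04 -1.0e+00] F [0.17 2.44 5.3 ] T [ 0.399 -0.119  0.009] q6 -1.063 w 0.624 g 24.0 tq 0.126
```

>>> {"api": "play_rows", "payload": {"commands": [[0, 0, 0, 0, 0, 0.015], [0, 0, 0, 0, 0, 0.015], [0, 0, 0, 0, 0, 0]]}}

```text
time: 8.15
tool_pos: [0.4644, -0.0236, 0.0704]
tcp_rot: [0.991, 2.977, 0.003]
wrist_force: [0.5, 2.6, 5.2]
width: 0.627
grip_force: 24.0
```

```bash
python3 st.py
```

```text
t 8.15 p [ 0.4644 -0.0236  0.0704] phi 0.928 tilt [ 4.2e-03  3.0e-04 -1.0e+00] F [0.45 2.62 5.24] T [ 0.368 -0.222 -0.023] q6 -1.033 w 0.627 g 24.0 tq 0.12
```

>>> {"api": "play_rows", "payload": {"commands": [[0, 0, 0, 0, 0, 0.02], [0, 0, 0, 0, 0, 0.015], [0, 0, 0, 0, 0, 0]]}}

```text
time: 8.4
tool_pos: [0.4644, -0.0235, 0.0704]
tcp_rot: [1.043, 2.959, 0.003]
wrist_force: [2.2, 2.4, 4.7]
width: 0.624
grip_force: 24.0
```

```bash
python3 st.py
```

```text
t 8.4 p [ 0.4644 -0.0235  0.0704] phi 0.8929 tilt [ 4.2e-03  4.0e-04 -1.0e+00] F [2.18 2.44 4.74] T [ 0.397 -0.215 -0.011] q6 -0.998 w 0.624 g 24.0 tq 0.123
```

>>> {"api": "play_rows", "payload": {"commands": [[0, 0, 0, 0, 0, 0.02], [0, 0, 0, 0, 0, 0.015], [0, 0, 0, 0, 0, 0]]}}

```text
time: 8.65
tool_pos: [0.4645, -0.0235, 0.0704]
tcp_rot: [1.095, 2.94, 0.003]
wrist_force: [0.8, 3.0, 5.4]
width: 0.626
grip_force: 24.0
```

```bash
python3 st.py
```

```text
t 8.65 p [ 0.4645 -0.0235  0.0704] phi 0.858 tilt [ 4.3e-03  4.0e-04 -1.0e+00] F [0.84 3.   5.45] T [ 0.405 -0.154 -0.078] q6 -0.963 w 0.626 g 24.0 tq 0.124
```

>>> {"api": "play_rows", "payload": {"commands": [[0, 0, 0, 0, 0, 0.02], [0, 0, 0, 0, 0, 0.015], [0, 0, 0, 0, 0, 0]]}}

```text
time: 8.9
tool_pos: [0.4645, -0.0235, 0.0705]
tcp_rot: [1.146, 2.921, 0.003]
wrist_force: [1.2, 2.8, 5.6]
width: 0.623
grip_force: 24.0
```

```bash
python3 st.py
```

```text
t 8.9 p [ 0.4645 -0.0235  0.0705] phi 0.8229 tilt [ 4.4e-03  5.0e-04 -1.0e+00] F [1.24 2.84 5.58] T [ 0.517 -0.134 -0.049] q6 -0.928 w 0.623 g 24.0 tq 0.126
```

>>> {"api": "play_rows", "payload": {"commands": [[0, 0, 0, 0, 0, 0.02], [0, 0, 0, 0, 0, 0.015], [0, 0, 0, 0, 0, 0]]}}

```text
time: 9.15
tool_pos: [0.4645, -0.0235, 0.0705]
tcp_rot: [1.197, 2.9, 0.003]
wrist_force: [1.0, 2.7, 5.2]
width: 0.621
grip_force: 24.0
```

```bash
python3 st.py
```

```text
t 9.15 p [ 0.4645 -0.0235  0.0705] phi 0.7879 tilt [ 4.4e-03  5.0e-04 -1.0e+00] F [1.01 2.69 5.16] T [ 0.404 -0.204 -0.046] q6 -0.893 w 0.621 g 24.0 tq 0.128
```

>>> {"api": "play_rows", "payload": {"commands": [[0, 0, 0, 0, 0, 0.02], [0, 0, 0, 0, 0, 0.015], [0, 0, 0, 0, 0, 0]]}}

```text
time: 9.4
tool_pos: [0.4645, -0.0235, 0.0705]
tcp_rot: [1.248, 2.879, 0.004]
wrist_force: [1.2, 2.2, 5.6]
width: 0.62
grip_force: 24.0
```

```bash
python3 st.py
```

```text
t 9.4 p [ 0.4645 -0.0235  0.0705] phi 0.7528 tilt [ 4.5e-03  5.0e-04 -1.0e+00] F [1.19 2.23 5.63] T [ 0.449 -0.24  -0.003] q6 -0.858 w 0.62 g 24.0 tq 0.129
```

>>> {"api": "play_rows", "payload": {"commands": [[0, 0, 0, 0, 0, 0.02], [0, 0, 0, 0, 0, 0.015], [0, 0, 0, 0, 0, 0]]}}

```text
time: 9.65
tool_pos: [0.4646, -0.0234, 0.0705]
tcp_rot: [1.298, 2.857, 0.004]
wrist_force: [0.9, 3.4, 4.9]
width: 0.62
grip_force: 24.0
```

```bash
python3 st.py
```

```text
t 9.65 p [ 0.4646 -0.0234  0.0705] phi 0.7179 tilt [ 4.6e-03  5.0e-04 -1.0e+00] F [0.85 3.41 4.91] T [ 0.483 -0.218  0.039] q6 -0.823 w 0.62 g 24.0 tq 0.131
```

>>> {"api": "play_rows", "payload": {"commands": [[0, 0, 0, 0, 0, 0.02], [0, 0, 0, 0, 0, 0.015], [0, 0, 0, 0, 0, 0]]}}

```text
time: 9.9
tool_pos: [0.4648, -0.0233, 0.0705]
tcp_rot: [1.347, 2.834, 0.004]
wrist_force: [2.8, 4.0, 5.6]
width: 0.623
grip_force: 24.0
```

```bash
python3 st.py
```

```text
t 9.9 p [ 0.4648 -0.0233  0.0705] phi 0.6834 tilt [ 5.e-03  6.e-04 -1.e+00] F [2.82 4.02 5.59] T [ 0.774 -0.466  0.363] q6 -0.789 w 0.623 g 24.0 tq 0.434
```

The lid came firm at 0.38 N m above baseline, having turned freely until then. I'm relaxing the torque slightly, firming the grip and lifting.

>>> {"api": "play_rows", "payload": {"commands": [[0, 0, 0, 0, 0, -0.015], [0, 0, 0, 0, 0, -0.01], [0, 0, 0, 0, 0, 0]]}}

```text
time: 10.15
tool_pos: [0.4645, -0.0234, 0.0705]
tcp_rot: [1.311, 2.851, 0.004]
wrist_force: [1.8, 3.3, 6.7]
width: 0.624
grip_force: 24.1
```

```bash
python3 st.py
```

```text
t 10.15 p [ 0.4645 -0.0234  0.0705] phi 0.7086 tilt [ 4.2e-03  6.0e-04 -1.0e+00] F [1.76 3.32 6.73] T [ 0.512 -0.244 -0.021] q6 -0.814 w 0.624 g 24.1 tq -0.096
```

>>> {"api": "play_rows", "payload": {"commands": [[0, 0, 0, 0, 0, 0], [0, 0, -0.3, 0, 0, 0], [0, 0, -0.5, 0, 0, 0], [0, 0, -0.5, 0, 0, 0], [0, 0, -0.5, 0, 0, 0]], "force": 40}}

```text
time: 10.57
tool_pos: [0.4624, -0.0237, 0.0868]
tcp_rot: [1.312, 2.854, 0.0]
wrist_force: [4.3, 0.8, -4.2]
width: 0.614
grip_force: 43.0
```

```bash
python3 st.py
```

```text
t 10.5667 p [ 0.4624 -0.0237  0.0868] phi 0.7089 tilt [ 1.e-04  1.e-04 -1.e+00] F [ 4.31  0.83 -4.21] T [ 0.446 -0.831  0.14 ] q6 -0.814 w 0.614 g 43.0 tq 0.131
```

The back-off read slightly negative, so the lid may have eased a hair. I'm setting the jar back down in its pocket to firm it again, and this time I'll release without backing off.

>>> {"api": "play_rows", "payload": {"commands": [[0, 0, 0.5, 0, 0, 0], [0, 0, 0.5, 0, 0, 0], [0, 0, 0.5, 0, 0, 0], [0, 0, 0.2, 0, 0, 0], [0, 0, 0, 0, 0, 0]], "force": 20}}

```text
time: 10.98
tool_pos: [0.4635, -0.0235, 0.0706]
tcp_rot: [1.312, 2.853, 0.001]
wrist_force: [1.9, 3.3, 7.7]
width: 0.622
grip_force: 44.4
```

```bash
python3 st.py
```

```text
t 10.9833 p [ 0.4635 -0.0235  0.0706] phi 0.7089 tilt [ 1.3e-03  3.0e-04 -1.0e+00] F [1.89 3.27 7.66] T [ 0.62  -0.335  0.146] q6 -0.814 w 0.622 g 44.4 tq 0.101
```

>>> {"api": "play_rows", "payload": {"commands": [[0, 0, 0, 0, 0, 0.01], [0, 0, 0, 0, 0, 0.01], [0, 0, 0, 0, 0, 0]]}}

```text
time: 11.23
tool_pos: [0.4638, -0.0234, 0.0706]
tcp_rot: [1.34, 2.839, 0.002]
wrist_force: [2.9, 4.9, 5.7]
width: 0.615
grip_force: 44.1
```

```bash
python3 st.py
```

```text
t 11.2333 p [ 0.4638 -0.0234  0.0706] phi 0.6889 tilt [ 2.4e-03  5.0e-04 -1.0e+00] F [2.9  4.92 5.69] T [ 0.776 -0.475  0.209] q6 -0.794 w 0.615 g 44.1 tq 0.35
```

>>> {"api": "play_rows", "payload": {"commands": [[0, 0, 0, 0, 0, 0], [0, 0, 0, 0, 0, 0], [0, 0, 0, 0, 0, 0]], "grip": 0}}

```text
time: 11.48
tool_pos: [0.461, -0.024, 0.0688]
tcp_rot: [-1.34, -2.839, 0.003]
wrist_force: [-1.2, -0.2, -0.5]
width: 0.992
grip_force: 0.0
```

>>> {"api": "play_rows", "payload": {"commands": [[0, 0, 0, 0, 0, 0], [0, 0, 0, 0, 0, 0], [0, 0, 0, 0, 0, 0], [0, 0, 0, 0, 0, 0], [0, 0, 0, 0, 0, 0]], "grip": 1, "force": 40}}

```text
time: 11.9
tool_pos: [0.4628, -0.0236, 0.0699]
tcp_rot: [1.341, 2.841, 0.001]
wrist_force: [1.8, 1.1, 0.5]
width: 0.615
grip_force: 42.4
```

```bash
python3 st.py
```

```text
t 11.9 p [ 0.4628 -0.0236  0.0699] phi 0.6888 tilt [ 8.e-04  3.e-04 -1.e+00] F [1.84 1.11 0.53] T [ 0.411 -0.303  0.013] q6 -0.794 w 0.615 g 42.4 tq 0.018
```

>>> {"api": "play_rows", "payload": {"commands": [[0, 0, -0.3, 0, 0, 0], [0, 0, -0.5, 0, 0, 0], [0, 0, -0.7, 0, 0, 0], [0, 0, -1, 0, 0, 0], [0, 0, -1.5, 0, 0, 0]]}}

```text
time: 12.32
tool_pos: [0.4604, -0.0238, 0.1095]
tcp_rot: [-1.339, -2.838, 0.003]
wrist_force: [-0.8, -0.3, -1.6]
width: 0.615
grip_force: 43.0
```

>>> {"api": "play_rows", "payload": {"commands": [[0, 0, -2.5, 0, 0, 0], [0, 0, -2.5, 0, 0, 0], [0, 0, -2.5, 0, 0, 0], [0, 0, -1, 0, 0, 0], [0, 0, 0, 0, 0, 0]]}}

```text
time: 12.73
tool_pos: [0.4643, -0.0241, 0.1985]
tcp_rot: [1.338, 2.836, 0.002]
wrist_force: [1.5, -0.3, -2.0]
width: 0.622
grip_force: 43.2
```

```bash
python3 st.py; python3 go.py .4467 .2975 .19; python3 - <<'E'
from h import *
for n in("wrist","scene"):cv2.imwrite(f"pics/{n}2.png",optics.read_camera(n)[:,:,::-1])
E
```

```text
t 12.7333 p [ 0.4643 -0.0241  0.1985] phi 0.689 tilt [ 0.0059 -0.0011 -1.    ] F [ 1.54 -0.29 -2.03] T [ 0.062  0.003 -0.022] q6 -0.794 w 0.622 g 43.2 tq 0.001
shift cm [25.95 19.09  0.81]
```

View pics/wrist2.png

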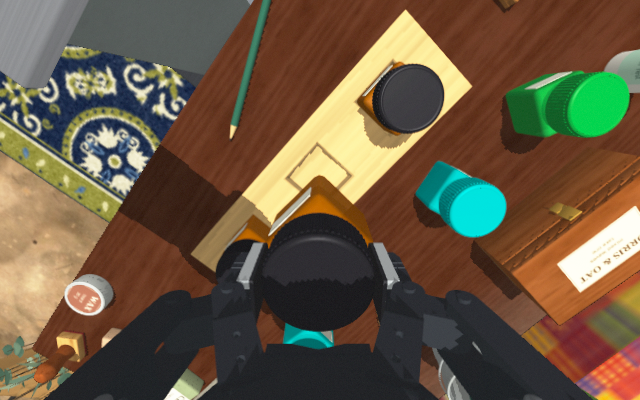

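The jar hangs in the gripper with its lid at (318,275) and the middle pocket empty at (320,170). I'm carrying it to the tray.

>>> {"api": "play_rows", "payload": {"commands": [[1.5, 1.1, 0, 0, 0, 0], [2.6, 1.9, 0, 0, 0, 0], [2.6, 1.9, 0, 0, 0, 0], [2.6, 1.9, 0, 0, 0, 0], [2.6, 1.9, 0, 0, 0, 0]]}}

```text
time: 13.25
tool_pos: [0.4517, 0.1242, 0.1921]
tcp_rot: [-1.34, -2.837, 0.005]
wrist_force: [0.7, -0.3, -2.1]
width: 0.622
grip_force: 43.2
```

>>> {"api": "play_rows", "payload": {"commands": [[2.6, 1.9, 0, 0, 0, 0], [2.6, 1.9, 0, 0, 0, 0], [2.6, 1.9, 0, 0, 0, 0], [2.6, 1.9, 0, 0, 0, 0], [2.2, 1.6, 0, 0, 0, 0]]}}

```text
time: 13.67
tool_pos: [0.4427, 0.2803, 0.1919]
tcp_rot: [-1.338, -2.839, 0.006]
wrist_force: [0.7, -0.6, -3.1]
width: 0.619
grip_force: 43.1
```

>>> {"api": "play_rows", "payload": {"commands": [[1.45, 1.19, 0, 0, 0, 0], [0, 0, 0, 0, 0, 0], [0, 0, 0, 0, 0, 0], [0, 0, 0, 0, 0, 0]]}}

```text
time: 14.0
tool_pos: [0.4435, 0.2968, 0.1926]
tcp_rot: [-1.339, -2.84, 0.006]
wrist_force: [-0.2, 0.1, -2.4]
width: 0.618
grip_force: 43.2
```

```bash
python3 st.py; python3 go.py .4467 .2975 .067;python3 - <<'E'
from h import *
cv2.imwrite("pics/w3.png",optics.read_camera("wrist")[:,:,::-1])
E
```

```text
t 14.0 p [0.4435 0.2968 0.1926] phi 0.6894 tilt [-0.0035 -0.0028 -1.    ] F [-0.24  0.15 -2.38] T [-0.003 -0.006  0.028] q6 -0.146 w 0.618 g 43.2 tq 0.003
shift cm [-0.15  0.35 12.56]
```

View pics/w3.png

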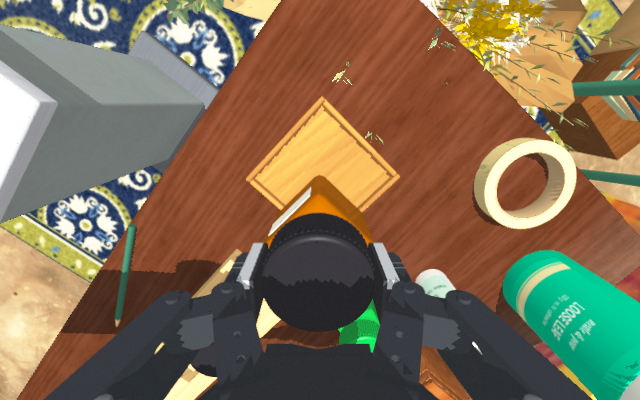

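The jar is above the tray, which is centred near (322,180) in the view. Lowering.

>>> {"api": "play_rows", "payload": {"commands": [[-0.15, 0.35, 2.4, 0, 0, 0], [0, 0, 3, 0, 0, 0], [0, 0, 3, 0, 0, 0], [0, 0, 2, 0, 0, 0], [0, 0, 1.4, 0, 0, 0]]}}

```text
time: 14.47
tool_pos: [0.4466, 0.2964, 0.0735]
tcp_rot: [-1.342, -2.838, 0.007]
wrist_force: [0.0, -0.4, -2.5]
width: 0.617
grip_force: 43.2
```

>>> {"api": "play_rows", "payload": {"commands": [[0, 0, 0, 0, 0, 0], [0, 0, 0, 0, 0, 0], [0, 0, 0, 0, 0, 0]]}}

```text
time: 14.72
tool_pos: [0.4493, 0.2988, 0.0778]
tcp_rot: [1.342, 2.84, 0.002]
wrist_force: [1.1, 0.2, -1.8]
width: 0.621
grip_force: 43.1
```

```bash
python3 st.py
```

```text
t 14.7167 p [0.4493 0.2988 0.0778] phi 0.688 tilt [ 1.3e-03  7.0e-04 -1.0e+00] F [ 1.13  0.16 -1.78] T [0.044 0.02  0.007] q6 -0.147 w 0.621 g 43.1 tq -0.001
```

>>> {"api": "play_rows", "payload": {"commands": [[0, 0, 0.3, 0, 0, 0], [0, 0, 0.3, 0, 0, 0], [0, 0, 0.2, 0, 0, 0], [0, 0, 0.1, 0, 0, 0], [0, 0, 0, 0, 0, 0]]}}

```text
time: 15.13
tool_pos: [0.4486, 0.2992, 0.068]
tcp_rot: [1.34, 2.841, 0.001]
wrist_force: [-0.4, 0.6, -1.0]
width: 0.614
grip_force: 43.3
```

>>> {"api": "play_rows", "payload": {"commands": [[0, 0, 0, 0, 0, 0], [0, 0, 0, 0, 0, 0]]}}

```text
time: 15.3
tool_pos: [0.4486, 0.2992, 0.068]
tcp_rot: [1.34, 2.841, 0.0]
wrist_force: [0.7, -0.1, -2.0]
width: 0.615
grip_force: 43.3
```

```bash
python3 st.py
```

```text
t 15.3 p [0.4486 0.2992 0.068 ] phi 0.6891 tilt [ 4.e-04  2.e-04 -1.e+00] F [ 0.68 -0.11 -2.02] T [ 0.023 -0.004  0.021] q6 -0.147 w 0.615 g 43.3 tq 0.002
```

>>> {"api": "play_rows", "payload": {"commands": [[0, 0, 0.07, 0, 0, 0], [0, 0, 0.07, 0, 0, 0], [0, 0, 0, 0, 0, 0], [0, 0, 0, 0, 0, 0]]}}

```text
time: 15.63
tool_pos: [0.4491, 0.2995, 0.0675]
tcp_rot: [1.34, 2.841, 0.002]
wrist_force: [-0.8, 0.7, 5.2]
width: 0.616
grip_force: 43.9
```

```bash
python3 st.py
```

```text
t 15.6333 p [0.4491 0.2995 0.0675] phi 0.689 tilt [ 1.1e-03  8.0e-04 -1.0e+00] F [-0.79  0.74  5.23] T [-0.187  0.395  0.046] q6 -0.147 w 0.616 g 43.9 tq -0.016
```

The wrist force turned upward, to +5 N, so the jar is on the tray floor. I'm releasing and retreating.

>>> {"api": "play_rows", "payload": {"commands": [[0, 0, 0, 0, 0, 0], [0, 0, 0, 0, 0, 0], [0, 0, 0, 0, 0, 0], [0, 0, 0, 0, 0, 0], [0, 0, 0, 0, 0, 0]], "grip": 0}}

```text
time: 16.05
tool_pos: [0.4483, 0.2989, 0.0661]
tcp_rot: [-1.341, -2.841, 0.001]
wrist_force: [-0.0, 0.1, 0.9]
width: 0.999
grip_force: 0.0
```

>>> {"api": "play_rows", "payload": {"commands": [[0, 0, -1, 0, 0, 0], [0, 0, -2, 0, 0, 0], [0, 0, -3, 0, 0, 0], [0, 0, -3, 0, 0, 0], [0, 0, -3, 0, 0, 0]]}}

```text
time: 16.47
tool_pos: [0.4481, 0.2988, 0.188]
tcp_rot: [-1.341, -2.841, 0.001]
wrist_force: [0.1, 0.2, -0.4]
width: 1.002
grip_force: 0.0
```

>>> {"api": "play_rows", "payload": {"commands": [[0, 0, -2, 0, 0, 0], [0, 0, 0, 0, 0, 0], [0, 0, 0, 0, 0, 0]]}}

```text
time: 16.72
tool_pos: [0.4496, 0.2997, 0.2088]
tcp_rot: [1.34, 2.839, 0.006]
wrist_force: [0.4, -0.4, -0.2]
width: 0.997
grip_force: 0.0
```

```bash
python3 st.py;python3 - <<'E'
from h import *
a=cv2.resize(optics.read_camera("wrist")[:,:,::-1],(400,250));b=optics.read_camera("scene")[:,:,::-1][130:300,150:422]
cv2.imwrite("pics/end.png",np.hstack([a,cv2.resize(b,(400,250))]))
E
```

```text
t 16.7167 p [0.4496 0.2997 0.2088] phi 0.6891 tilt [ 0.0038  0.0023 -1.    ] F [ 0.36 -0.4  -0.23] T [-0.006  0.031 -0.006] q6 -0.147 w 0.997 g 0.0 tq 0.0
```

View pics/end.png

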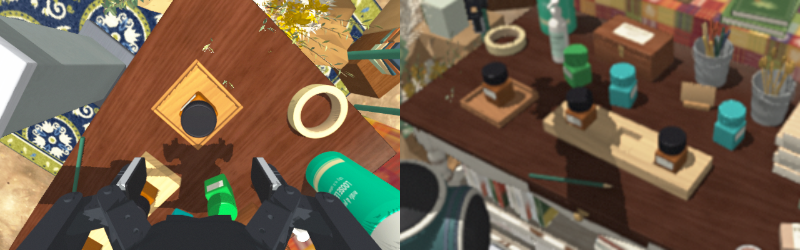

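The jar stands upright in the tray, at (197,118) in the left view and (495,80) in the right. The two good jars are still in the block, and nothing else has moved. I'm handing in.

```bash
python3 -c "
from workcell import order
print(order.finish_job())"
```

```text
the job is handed in; nothing more can be done
None
```

The loose lid was on the middle jar: I screwed it home until it came firm (about 0.3–0.4 N m), stood that jar upright in the tray, left the other two in the block (the third lid was never tried), and handed the job in at about 17 s; no verdict was shown.

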